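# Screw the filler cap back on the hydraulic oil tank

### The arm

A 6-joint arm with a two-finger parallel gripper is mounted at the origin on a cart in front of the work surface, level with it; the furniture and walls round the work are solid. World frame = base frame: x ahead of the robot, y to its left, z up, the work surface at z = 0. Lengths are in m, angles in degrees, forces in N, time in s.
With the tool pointing down it reaches from about 0.35 to 0.875 m from the base axis. Payload 4.2 kg.
Tool frame: the origin (TCP) lies on the centre line of the jaws, within the pads' length; the fingertips stand 19 mm ahead of it and the grasp point (between the pads) is the TCP; x points along the fingers, y is the direction in which the jaws open and shut, and the axes are right-handed (so a half turn about x gives the same grasp; the last joint's range is limited). The gripper opens to 87 mm and grips with 3 to 60 N. Pads are 19 mm wide; open, the fingers measure 117 mm over their backs; the gripper's body (75 mm by 190 mm) begins 51 mm behind the grasp point.
Start: joints at [-59.954, 22.042, 0.453, 0, -68.411, -14.817], TCP at [0.164, -0.603, 0.212] pointing down, gripper open.
Joint ranges: [-179.83, 179.83], [-69.29, 118.12], [-61.27, 80.66], [-181.25, 117.63], [-171.15, -9.14], [-177.46, 177.46]. Speed limits (degrees/s): [159.86, 159.86, 180, 180, 180, 180].

### API

Orientations are given as a 3x3 rotation matrix whose columns are the frame's x, y, z axes.
In Python, from station import * gives the robot as it stands.
- The arm moves only by the shell command python3 -m creep 'ROWS'. ROWS is JSON, a list of rows, each a list of 5 numbers: the opening, from 0 (shut) to 1 (fully open), then the shift along the world's x, y, z in mm, then the turn about the world's z in rad. In form: [[jaw, x, y, z, turn], ...]. A call has exactly 8 rows; each row is the pose to reach, as a shift and turn from the pose measured when the call began; what a row does not reach only later rows make up. A row lasts 1/10 s, in which the tool goes at most 50 mm and 8.59 degrees, less where a joint would pass 70% of its speed; a pose out of reach is approached as far as the arm can. A call with a gripper value outside its range is refused whole. The fingers move at their own pace and stop on an object; the grip force is fixed at half the most. Time passes only in rows, so rows that repeat a pose let the fingers close, or fill a call up. It gives the time, the measured TCP pose, the force and the opening at its end, in the units of the state.
- sense(): the state, without advancing time (a new reading comes with each control period).
- capture(name): name is "scene" or "side" or "wrist"; returns a dict with "image" (384x512x3 uint8, blue, green, red), "z_map" (384x512 float32, m along the optical axis (not along the pixel's ray), 0 where there is no reading), "mtx" (3x3 intrinsics, pixels), "eye" and "attitude" of the camera in the world. Camera axes: x right, y up, looking along -z (the intrinsics and any distortion apply to the point x, -y, -z); pixel columns grow to the right and rows downward; lengths in m; the calibration is good to about 2 mm. A picture is of the moment at which its call begins.
- finish_job(): hands the job in, once; it reports no verdict.
Trained networks look in a picture, given as the dict that the camera call returned (one of the last four; its "shot" number tells which), for a name from the list of things; names that differ only in an ending like _2 or _b are one class to them, and where a whole thing is asked for, a point or a joint stands for the part that bears it (a point fixed in the world has none). Each returns a list of dicts, best first, with "confidence" (0 to 1); they miss things now and then, are a little off and sometimes report something else, mostly with a low value. They report only what shows in the picture. A call takes as long as a camera call. They do not tell look-alikes from the thing itself.
- look_for(picture, thing): "box" ([left, top, right, bottom] in pixels, round what is visible of it).
- mark_of(picture, thing): "centre" ([column, row] in pixels: a listed point, or the origin of a listed thing).
The state is a dict: "time_s": time; "joints": joint angles; "joint_velocities": joint speeds; "effort": joint torques, N m; "tcp_pos": TCP position; "ee_rot": TCP orientation; "wrist_force": force on the tool from outside, world axes, zero at the start; "moment": the same for the moment, N m; "gripper_width": opening from 0.0 (shut) to 1.0 (fully open).
Only numpy, scipy, OpenCV 4.12 (cv2) and the standard library are available. Lean on these libraries where they do the work, as an engineer would, in place of code of your own. Each camera call takes 0.05 s, during which the arm holds its last target.

### The job

Close the hydraulic oil tank: pick up its black screw cap, set it squarely on the filler neck and turn it gently backwards (anticlockwise from above) until you feel it drop into the thread start, then run it in clockwise until it is fully home and hand-tight, and let go. Never force or cock the cap - if it stops while still standing high it is not in the thread, so back it off again - and leave the mug, the plug gauge, the tape measure and the screwdriver where they are.

Things in the scene. Friction and masses are not known exactly. Their poses are not given: they have to be found in the camera images.
- cap_center (a point): centre of the loose black screw cap, half-way up on its axis, z up. Round, ribbed, 59 mm across, 28 mm high, standing closed top up on the bench; grip across the diameter. Hollow below, its ceiling 18 mm above the lower edge, so fully home its centre is 4 mm BELOW the neck's rim. Inside are three thread lugs, not seen; how they lie to the thread starts is unknown and must be felt.
- cap: the same cap, 0.07 to 0.12 kg: origin at the centre of its lower edge, z up. Set on the neck it rides on the threads 5 to 10 mm above home. Turned anticlockwise it climbs, then within 110 degrees drops about 6 mm (a first drop of 2 mm, off a rib, is not yet the thread start); dropped in it stands 2.5 to 4 mm above home. Sometimes it drops in at once; backing off then meets a rib.
- filler_mouth (a point): centre of the rim of the filler neck, z up, about 125 mm over the bench. Upright aluminium neck on a six-screw flange on the tank's cover, 42 mm across (49 over its threads), 22 mm high, rim chamfered; cap clearance about 1 mm a side. Right-hand three-start thread, 21 mm a turn, with full-height stop ribs: turned clockwise before it has dropped in, the cap strikes a rib, still 5 mm high.
- tank: grey oil tank, fixed on the bench, 152 x 212 mm, 98 mm to the top of its cover; origin under its centre, y along its length. The neck is 40 mm from its centre towards +y; two 14 mm high hexagon plugs near its -y end. From the drop the cap takes 75 to 100 degrees clockwise, at about 0.1 N m, then stiffens by 0.2 N m every 3 degrees; hand-tight is 0.2 to 0.4 N m, over 0.6 forces the thread.
- mug: white mug, 92 mm across, 95 mm high, standing beyond the tank; origin under it. To be left alone
- plug_gauge: steel plug gauge with knurled middle, 22 mm thick, 97 mm long along its y, lying on the bench; origin under its centre. To be left alone
- tape_measure: black pocket tape measure, 58 x 71 mm, 32 mm high, lying on the bench beside the tank; origin under its centre. To be left alone
- screwdriver: screwdriver with red grip, 190 mm long along its y, lying on the bench to the right of the tank; origin under its centre. To be left alone
Things that resemble listed ones, but are neither listed nor needed, are in the scene too. What is shaped like the cap but purple or turquoise is not meant.

How it is judged (in metres and radians):
On the way:
1. the cap stands square on the neck, dropped into the thread start: 1.8 to 4.5 mm above its home height, within 3 mm of the neck's axis, tilted less than 3.5 degrees (horizontal distance between cap_center and filler_mouth below 0.003 m and z of cap_center in the frame of filler_mouth between -0.0022 and 0.0005 m and angle between cap_center's own z axis and vertical below 0.06 rad), for 0.1 s.
At the end, for the whole second after the job is handed in: The cap is fully home on the filler neck: its centre 4 mm below the rim, at most 0.8 mm higher, within 3 mm of the neck's axis and tilted less than 2 degrees, clamped on its seat (hand-tight: it bears on the neck with more than 6 N, its weight alone is 0.9 N), at rest and released (horizontal distance between cap_center and filler_mouth below 0.003 m and z of cap_center in the frame of filler_mouth between -0.006 and -0.0032 m and angle between cap_center's own z axis and vertical below 0.035 rad and contact force between cap and tank above 6 N and linear speed of cap below 0.01 m/s); the robot touches nothing.
It fails at once if the cap is overtightened: it bears on the tank or its neck with more than 150 N (contact force between cap and tank above 150 N).
It fails at once if the cap is pressed or turned hard while it still stands high: it bears on the tank or its neck with more than 35 N while more than 1.5 mm above home (z of cap_center in the frame of filler_mouth above -0.0025 m and contact force between cap and tank above 35 N).
It fails at once if the cap is cross-threaded: tilted more than 7 degrees while it is down on the neck, less than 8 mm above home (horizontal distance between cap_center and filler_mouth below 0.003 m and z of cap_center in the frame of filler_mouth below 0.004 m and angle between cap_center's own z axis and vertical above 0.12 rad).
It fails at once if the mug, plug gauge, tape measure or screwdriver is moved more than 15 mm (distance of any of mug, plug_gauge, tape_measure, screwdriver from where it was at the start of the episode above 0.015 m).
It also fails if it takes over 64 s, if anything falls off the work surface, if the arm or the gripper's body presses on something with over 40 N, if the wrist force passes 120 N, or if a joint passes its speed limit or range.

## Working session

There is one attempt and no reset: what is moved stays moved. The work goes in short steps, Python scripts to look and compute and a shell command to move; the robot and the scene stay as the last step left them, time stands still between calls to the robot, and variables do not carry over. Pictures are saved under pics/ and viewed, and the job is handed in when it is done.

```bash
mkdir -p pics; ls
cat > h.py <<'E'
from station import *
import numpy as np, cv2
def px2w(p,uv,z=None):
    u,v=uv; K=p["mtx"]; R=np.array(p["attitude"]); e=np.array(p["eye"])
    d=np.array([(u-K[0][2])/K[0][0],-(v-K[1][2])/K[1][1],-1.0])
    dw=R@d
    if z is None:
        s=p["z_map"][int(round(v)),int(round(u))]
    else: s=(z-e[2])/dw[2]
    return e+s*dw
def cloud(p):
    K=np.array(p["mtx"]); R=np.array(p["attitude"]); e=np.array(p["eye"])
    v,u=np.mgrid[0:384,0:512]; Z=p["z_map"]
    d=np.stack([(u-K[0,2])/K[0,0]*Z,-(v-K[1,2])/K[1,1]*Z,-Z],-1)
    return d@R.T+e
E
python3 - <<'E'
from h import *
s=sense()
print(s["time_s"],s["tcp_pos"],s["gripper_width"]);print(np.round(s["ee_rot"],3))
for n in ("scene","side","wrist"):
    p=capture(n); cv2.imwrite(f"pics/{n}0.png",p["image"])
    print(n,p["eye"],[k for k in p if k not in("image","z_map")])
    for t in ("cap_center","filler_mouth","tank"):
        for r in mark_of(p,t)[:4]:
            c=r["centre"]; print(t,np.round(c,1),round(r["confidence"],2),np.round(px2w(p,c,{"cap_center":.014,"filler_mouth":.125,"tank":0}[t]),4))
    for t in ("cap","mug","plug_gauge","tape_measure","screwdriver"):
        for r in look_for(p,t)[:4]: print(t,np.round(r["box"]),round(r["confidence"],2))
E
```

```text
pics
0.0 [ 0.16400536 -0.60243532  0.21054048] 1.00037359796205
[[-0.001 -0.262  0.965]
 [ 0.002  0.965  0.262]
 [-1.     0.002 -0.   ]]
scene [0.15294437 0.85702009 0.95578773] ['mtx', 'eye', 'attitude', 'shot']
cap_center [236. 266.] 0.85 [0.5751 0.1327 0.014 ]
cap_center [262.1 316.5] 0.58 [0.4428 0.2465 0.014 ]
filler_mouth [262.2 189.3] 0.82 [ 0.5944 -0.0677  0.125 ]
tank [266.  212.9] 0.76 [ 0.6004 -0.1083  0.    ]
tank [259.2 187.8] 0.32 [ 0.673  -0.2096 -0.    ]
cap [224. 257. 246. 279.] 0.88
cap [251. 304. 276. 329.] 0.83
cap [220. 325. 242. 355.] 0.79
mug [174. 193. 223. 236.] 0.77
mug [230. 164. 304. 240.] 0.17
plug_gauge [271. 246. 306. 268.] 0.75
tape_measure [320. 160. 340. 170.] 0.63
screwdriver [264. 150. 309. 169.] 0.81
side [-0.07511287  0.92932232  1.15953472] ['mtx', 'eye', 'attitude', 'shot']
cap_center [225.8 243.2] 0.81 [0.5846 0.14   0.014 ]
cap_center [215.1 296.1] 0.63 [0.4811 0.328  0.014 ]
cap_center [241.1 281.8] 0.6 [0.4479 0.24   0.014 ]
filler_mouth [252.  186.7] 0.6 [ 0.6059 -0.0447  0.125 ]
tank [262.7 204.4] 0.94 [ 0.5974 -0.1027  0.    ]
cap [205. 288. 226. 308.] 0.7
cap [216. 236. 238. 255.] 0.58
cap [228. 276. 250. 294.] 0.52
mug [193. 181. 214. 212.] 0.95
plug_gauge [260. 230. 287. 250.] 0.55
plug_gauge [218. 236. 238. 255.] 0.44
tape_measure [316. 163. 334. 176.] 0.52
screwdriver [288. 155. 307. 167.] 0.57
wrist [ 0.10230838 -0.61879696  0.38423507] ['mtx', 'eye', 'attitude', 'shot']
```

View pics/scene0.png

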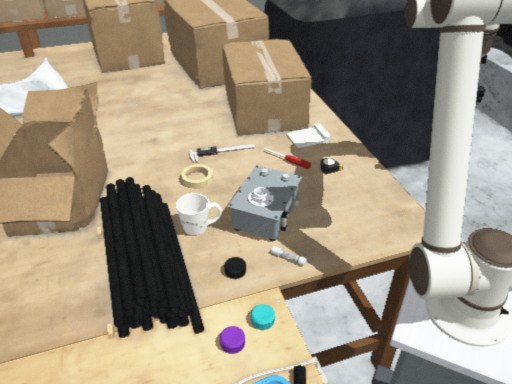

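Run:
```python
import cv2
a=cv2.imread("pics/scene0.png")[140:370,160:350]; b=cv2.imread("pics/side0.png")[140:320,180:350]
cv2.imwrite("pics/sc_crop.png",cv2.resize(a,None,fx=2.5,fy=2.5,interpolation=3))
cv2.imwrite("pics/sd_crop.png",cv2.resize(b,None,fx=3,fy=3,interpolation=3))
```

```text
(no output)
```

View pics/sc_crop.png

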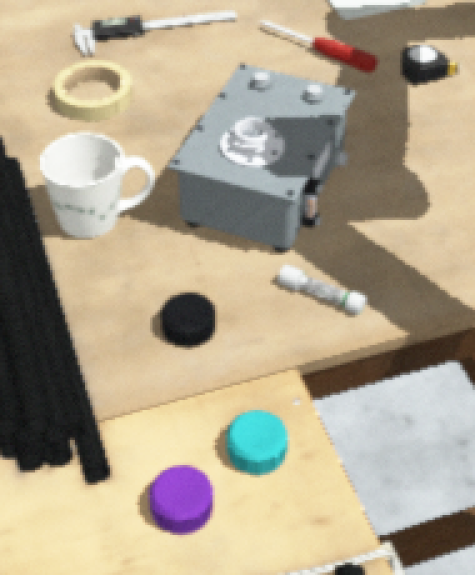

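View pics/sd_crop.png

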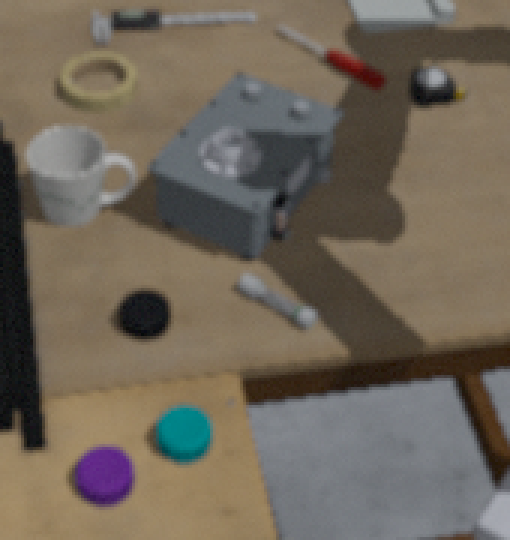

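The scene picture shows the candidates for the cap: black at (235,267), purple at (232,340) and turquoise at (262,316). I choose the black one; the close crops show it round, closed top up, left of the plug gauge and in front of the mug. The tank is at about (265,205) with its neck at (262,189). Next I refine the positions with depth.

Run:
```python
from h import *
for n in ("scene","side"):
    p=capture(n); C=cloud(p); ok=p["z_map"]>0
    cap=mark_of(p,"cap_center")[0]["centre"]
    m=ok&(np.linalg.norm(C[...,:2]-[.578,.136],axis=-1)<.055)
    print(n,"cap z pct",np.round(np.percentile(C[m][:,2],[5,50,90,98]),4))
    g=p["image"].max(-1); t=m&(C[...,2]>.018)&(C[...,2]<.04)
    P=C[t]; print("top px",len(P),P.mean(0).round(4),P.min(0).round(3),P.max(0).round(3),(P.min(0)+P.max(0))[:2]/2)
    m=ok&(np.linalg.norm(C[...,:2]-[.6,-.055],axis=-1)<.06)
    P=C[m&(C[...,2]>.108)]; print("neck",len(P),P.mean(0).round(4),P.min(0).round(3),P.max(0).round(3),(P.min(0)+P.max(0))[:2]/2)
    m=ok&(np.linalg.norm(C[...,:2]-[.6,-.1],axis=-1)<.2)&(C[...,2]>.09)&(C[...,2]<.103)
    P=C[m]; r=cv2.minAreaRect(P[:,:2].astype(np.float32)); print("cover",P[:,2].mean(),r)
```

```text
scene cap z pct [-0.002   0.0024  0.0284  0.0307]
top px 318 [0.5738 0.1432 0.027 ] [0.546 0.111 0.018] [0.605 0.171 0.033] [0.57536539 0.1409882 ]
neck 205 [ 0.5937 -0.0527  0.1183] [ 0.561 -0.081  0.108] [ 0.62 -0.03  0.13] [ 0.59028103 -0.05547923]
cover 0.09869659228326821 ((0.6489596962928772, -0.07393796741962433), (0.25830399990081787, 0.2538051903247833), 4.190018177032471)
side cap z pct [-0.0023  0.0037  0.0295  0.0323]
top px 201 [0.5736 0.1437 0.0276] [0.548 0.113 0.018] [0.606 0.17  0.035] [0.5769259  0.14176455]
neck 136 [ 0.5932 -0.0534  0.1185] [ 0.563 -0.081  0.108] [ 0.627 -0.026  0.129] [ 0.59511916 -0.05370407]
cover 0.09898508283741925 ((0.6473181247711182, -0.07627904415130615), (0.26662909984588623, 0.24081721901893616), 7.367691516876221)
```

```bash
python3 -m creep '[[1,30,40,20,0],[1,60,80,40,0.05],[1,90,115,50,0.1],[1,120,150,50,0.2],[1,150,190,50,0.3],[1,180,230,50,0.4],[1,210,270,50,0.5],[1,240,305,50,0.6]]'; python3 -m creep '[[1,30,40,0,0],[1,60,80,0,0],[1,90,120,0,0],[1,120,160,0,0],[1,150,200,0,0],[1,175,230,0,0],[1,185,242,0,0],[1,190,242,0,0]]'
python3 - <<'E'
from h import *
s=sense();print(s["time_s"],s["tcp_pos"],np.round(s["joints"],1),s["wrist_force"],s["moment"]);print(np.round(s["ee_rot"],3))
p=capture("wrist"); cv2.imwrite("pics/w1.png",p["image"]);print(p["eye"],p["mtx"])
print(mark_of(p,"filler_mouth")[:2],mark_of(p,"cap_center")[:2])
E
```

```text
time_s: 2.35
tcp_pos: [0.405, -0.2961, 0.2622]
ee_rot: [[0.001, -0.765, 0.644], [-0.0, 0.644, 0.765], [-1.0, -0.001, 0.0]]
wrist_force: [0.7, -1.1, 0.4]
gripper_width: 0.999
time_s: 3.15
tcp_pos: [0.5957, -0.0525, 0.2616]
ee_rot: [[0.0, -0.766, 0.643], [-0.0, 0.643, 0.766], [-1.0, -0.0, -0.0]]
wrist_force: [0.1, -1.1, 0.1]
gripper_width: 1.0
3.15 [ 0.59567678 -0.05249246  0.26163781] [ 10.5  17.7   1.2   0.  -73.5 -50.5] [ 0.09834357 -1.06725417  0.12841   ] [-0.0039191   0.06456261 -0.0225922 ]
[[ 0.    -0.766  0.643]
 [-0.     0.643  0.766]
 [-1.    -0.    -0.   ]]
[ 0.55483083 -0.10110201  0.43420773] [[282.09606964   0.         253.21970652]
 [  0.         282.09606964 190.19780136]
 [  0.           0.           1.        ]]
[{'centre': [250.6, 181.2], 'confidence': 0.88}] [{'centre': [340.4, 246.6], 'confidence': 0.39}]
```

View pics/w1.png

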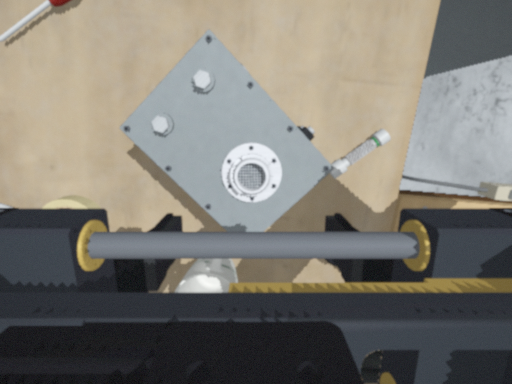

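Run:
```python
from h import *
p=capture("wrist"); C=cloud(p); I=p["image"]
print(np.round(p["attitude"],3)); print("mark",px2w(p,mark_of(p,"filler_mouth")[0]["centre"],.125))
g=cv2.cvtColor(I,cv2.COLOR_BGR2GRAY)
cv2.imwrite("pics/w1c.png",cv2.resize(I[130:220,200:310],None,fx=6,fy=6,interpolation=3))
Z=C[...,2]
crop=np.clip((Z[130:220,200:310]-.09)/.045*255,0,255).astype(np.uint8); cv2.imwrite("pics/w1z.png",cv2.resize(crop,None,fx=6,fy=6,interpolation=0))
m=(np.linalg.norm(C[...,:2]-[.595,-.054],axis=-1)<.033)&(Z>.117)
P=C[m];print(len(P),P.mean(0),P.min(0),P.max(0),(P.min(0)+P.max(0))/2,np.percentile(P[:,2],[50,95]))
print(cv2.minEnclosingCircle(P[:,:2].astype(np.float32)))
```

```text
[[-0.763 -0.627 -0.157]
 [ 0.646 -0.741 -0.183]
 [-0.002 -0.241  0.971]]
mark [ 0.59813161 -0.053041    0.125     ]
17330 [ 0.57893644 -0.0720262   0.37111769] [ 0.56205154 -0.08698298  0.11700115] [ 0.62068139 -0.03177712  0.39414726] [ 0.59136646 -0.05938005  0.25557421] [0.38317682 0.39224801]
((0.591012716293335, -0.05806101858615875), 0.03001786395907402)
```

View pics/w1c.png

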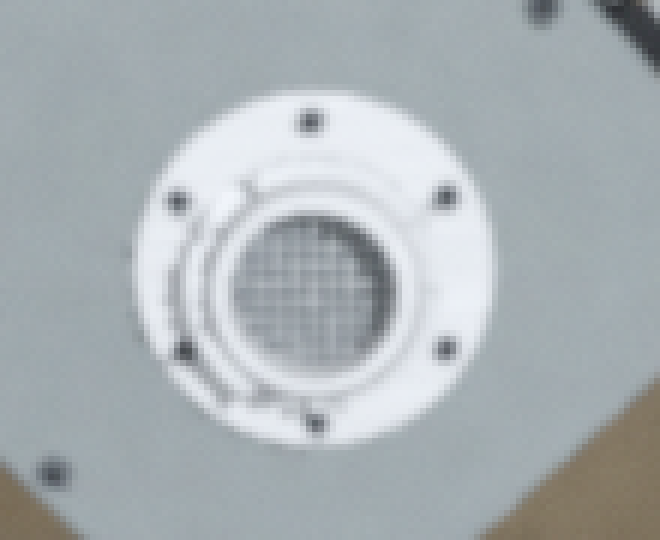

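View pics/w1z.png

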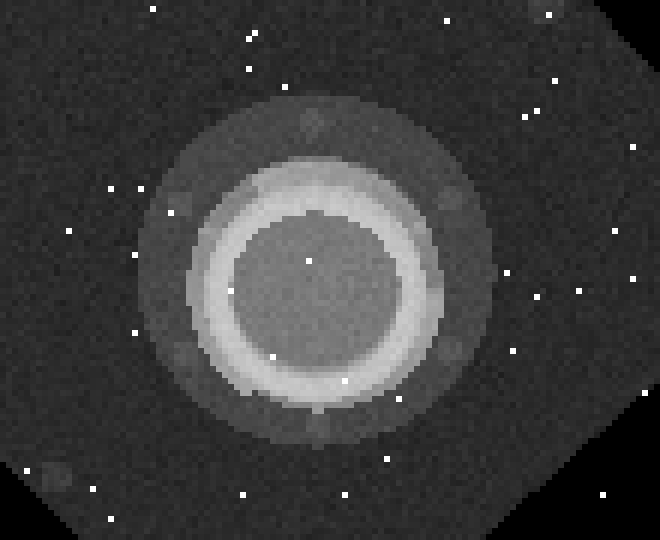

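Run:
```python
from h import *
p=capture("wrist"); C=cloud(p); Z=C[...,2]
rr=np.zeros(Z.shape,bool); rr[150:205,225:285]=True
m=rr&(Z>.1205)&(Z<.131)
m=cv2.morphologyEx(m.astype(np.uint8),cv2.MORPH_OPEN,np.ones((2,2)))
P=C[m>0];print(len(P),np.median(P[:,2]))
cs,_=cv2.findContours(m,cv2.RETR_EXTERNAL,cv2.CHAIN_APPROX_NONE)
c=max(cs,key=len); e=cv2.fitEllipse(c);print(e)
full=cv2.drawContours(m.copy(),[c],-1,1,-1); M=cv2.moments(full,True); uv=(M["m10"]/M["m00"],M["m01"]/M["m00"])
print("outer centroid",uv,px2w(p,uv,.1245)); 
h=(full-m); h=cv2.morphologyEx(h,cv2.MORPH_OPEN,np.ones((3,3))); M=cv2.moments(h,True);uv=(M["m10"]/M["m00"],M["m01"]/M["m00"]); print("hole",uv,px2w(p,uv,.1245),M["m00"])
a=np.c_[2*P[:,:2],np.ones(len(P))]
# flange
m=rr*0
rr[140:210,215:290]=True
```

```text
445 0.1238479797360954
((253.06024169921875, 179.525634765625), (35.46706008911133, 36.12249755859375), 91.08666229248047)
outer centroid (253.06054872280038, 179.5241248817408) [ 0.5956894  -0.05491056  0.1245    ]
hole (253.1032786885246, 179.87377049180327) [ 0.59591228 -0.05457349  0.1245    ] 610.0
```

```bash
python3 -m creep '[[1,0,0,0,0.15],[1,0,0,0,0.3],[1,0,0,0,0.45],[1,0,0,0,0.6],[1,0,0,0,0.75],[1,0,0,0,0.9],[1,0,0,0,1.05],[1,0,0,0,1.1]]'
cat >> h.py <<'E'
def rim(p,guess,zlo,zhi,z,r=.035,hole=False):
    C=cloud(p); Z=C[...,2]
    m=(np.linalg.norm(C[...,:2]-guess,axis=-1)<r)&(Z>zlo)&(Z<zhi)
    m=cv2.morphologyEx(m.astype(np.uint8),cv2.MORPH_OPEN,np.ones((2,2)))
    cs,_=cv2.findContours(m,cv2.RETR_EXTERNAL,cv2.CHAIN_APPROX_NONE)
    c=max(cs,key=len); full=cv2.drawContours(m*0,[c],-1,1,-1)
    M=cv2.moments(full,True); uv=(M["m10"]/M["m00"],M["m01"]/M["m00"]); out=[uv,px2w(p,uv,z).round(4),cv2.fitEllipse(c)[1],np.median(Z[m>0]).round(4)]
    if hole:
        h=cv2.morphologyEx(full-m,cv2.MORPH_OPEN,np.ones((3,3)));M=cv2.moments(h,True);uv=(M["m10"]/M["m00"],M["m01"]/M["m00"]); out+=[uv,px2w(p,uv,z).round(4)]
    return out
E
python3 - <<'E'
from h import *
s=sense();print(s["tcp_pos"],np.round(s["joints"],1))
p=capture("wrist"); cv2.imwrite("pics/w2.png",p["image"])
print(rim(p,[.5955,-.0548],.1205,.131,.1245,hole=True)); print([ (r["centre"],r["confidence"],px2w(p,r["centre"],.125)) for r in mark_of(p,"filler_mouth")[:2]])
print(np.round(s["ee_rot"],3))
E
```

```text
time_s: 4.25
tcp_pos: [0.5937, -0.0563, 0.2631]
ee_rot: [[0.001, -0.921, -0.39], [0.001, -0.39, 0.921], [-1.0, -0.002, 0.0]]
wrist_force: [-0.1, 0.3, -0.3]
gripper_width: 0.998
[ 0.59368677 -0.05634799  0.2631259 ] [ 10.1  17.5   1.1  -0.  -73.5  12.8]
[(254.1304761904762, 179.22666666666666), array([ 0.5949, -0.0562,  0.1245]), (35.28095245361328, 36.04058837890625), np.float64(0.1237), (254.16584564860426, 179.45484400656815), array([ 0.5948, -0.056 ,  0.1245])]
[([251.1, 179.4], 0.71, array([ 0.59800138, -0.05479362,  0.125     ]))]
[[ 0.001 -0.921 -0.39 ]
 [ 0.001 -0.39   0.921]
 [-1.    -0.002  0.   ]]
```

View pics/w2.png

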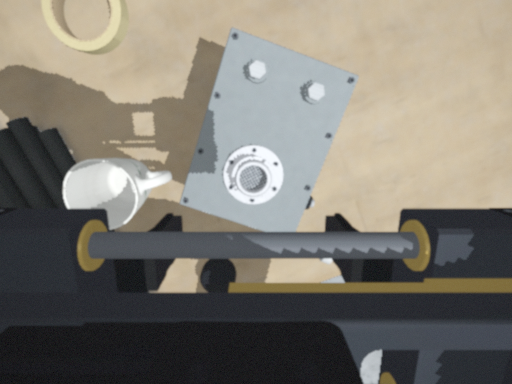

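Run:
```python
from h import *
for i in range(4):
    p=capture("wrist"); s=sense(); r=rim(p,[.5955,-.0548],.1205,.131,.1245,hole=True); print(s["time_s"],s["tcp_pos"].round(5) if hasattr(s["tcp_pos"],"round") else s["tcp_pos"],p["eye"].round(5),r[1],r[5])
```

```text
4.4 [ 0.59382 -0.05611  0.26299] [ 0.61988 -0.11529  0.43559] [ 0.5949 -0.0561  0.1245] [ 0.5948 -0.0561  0.1245]
4.45 [ 0.59392 -0.05597  0.26294] [ 0.61991 -0.11519  0.43554] [ 0.595  -0.0562  0.1245] [ 0.5948 -0.0561  0.1245]
4.5 [ 0.594   -0.0558   0.26287] [ 0.62001 -0.11505  0.43547] [ 0.595  -0.0561  0.1245] [ 0.5948 -0.056   0.1245]
4.55 [ 0.59406 -0.05569  0.2628 ] [ 0.62013 -0.1149   0.4354 ] [ 0.595  -0.0562  0.1245] [ 0.5949 -0.056   0.1245]
```

```bash
python3 -m creep '[[1,-4,45,0,0],[1,-8,90,-15,0],[1,-12,130,-30,0],[1,-15,165,-45,0],[1,-17,185,-60,0],[1,-17,196,-65,0],[1,-17,196,-65,0],[1,-17,196,-65,0]]'
python3 - <<'E'
from h import *
p=capture("wrist"); cv2.imwrite("pics/w3.png",p["image"]); s=sense();print(s["tcp_pos"],np.round(s["ee_rot"],3)[:,2])
print(rim(p,[.577,.140],.02,.04,.028,r=.045)); print([ (r["centre"],r["confidence"],px2w(p,r["centre"],.014)) for r in mark_of(p,"cap_center")[:2]])
E
```

```text
time_s: 5.35
tcp_pos: [0.5776, 0.1398, 0.1985]
ee_rot: [[0.002, -0.923, -0.386], [0.001, -0.386, 0.923], [-1.0, -0.002, 0.0]]
wrist_force: [0.2, -0.2, -0.0]
gripper_width: 1.0
[0.57769254 0.13951599 0.19877052] [-0.385  0.923  0.   ]
[(256.68280871670703, 174.12409200968523), array([0.5759, 0.1388, 0.028 ]), (44.69884490966797, 45.13995361328125), np.float64(0.0268)]
[([311.3, 278.9], 0.7, array([0.44537559, 0.25002208, 0.014     ])), ([254.8, 172.6], 0.56, array([0.57781023, 0.14026795, 0.014     ]))]
```

View pics/w3.png

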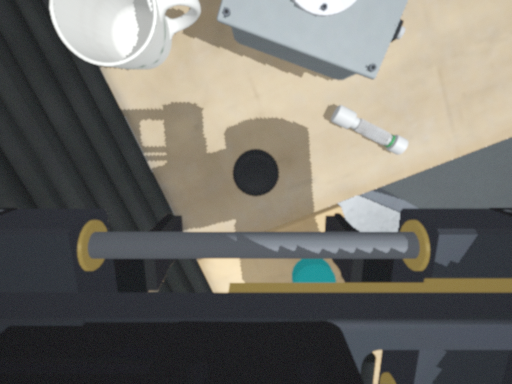

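```bash
python3 -m creep '[[1,0,-1,-40,0],[1,0,-1,-80,0],[1,0,-1,-120,0],[1,0,-1,-150,0],[1,0,-1,-165,0],[1,0,-1,-174,0],[1,0,-1,-174,0],[1,0,-1,-174,0]]'
```

```text
time_s: 6.25
tcp_pos: [0.5787, 0.1383, 0.026]
ee_rot: [[0.005, -0.923, -0.385], [0.002, -0.385, 0.923], [-1.0, -0.005, 0.0]]
wrist_force: [0.1, 0.8, 0.1]
gripper_width: 1.002
```

```bash
python3 -m creep '[[1,-1,1,-1,0],[1,-1,1,-1,0],[0.72,-1,1,-1,0],[0.6,-1,1,-1,0],[0.5,-1,1,-1,0],[0.4,-1,1,-1,0],[0.4,-1,1,-1,0],[0.4,-1,1,-1,0]]'
```

```text
time_s: 7.05
tcp_pos: [0.5777, 0.1393, 0.0249]
ee_rot: [[0.005, -0.923, -0.385], [0.002, -0.385, 0.923], [-1.0, -0.005, 0.0]]
wrist_force: [-0.0, -0.2, -0.1]
gripper_width: 0.541
```

Run:
```python
from h import *
for n in("scene","side"):
    p=capture(n); I=p["image"]; c=[236,266] if n=="scene" else [226,244]
    cv2.imwrite(f"pics/{n}4.png",cv2.resize(I[c[1]-50:c[1]+40,c[0]-60:c[0]+60],None,fx=6,fy=6,interpolation=3))
s=sense();print(s["gripper_width"],s["tcp_pos"])
```

```text
0.4569101565095671 [0.57770458 0.13928867 0.02494091]
```

View pics/scene4.png

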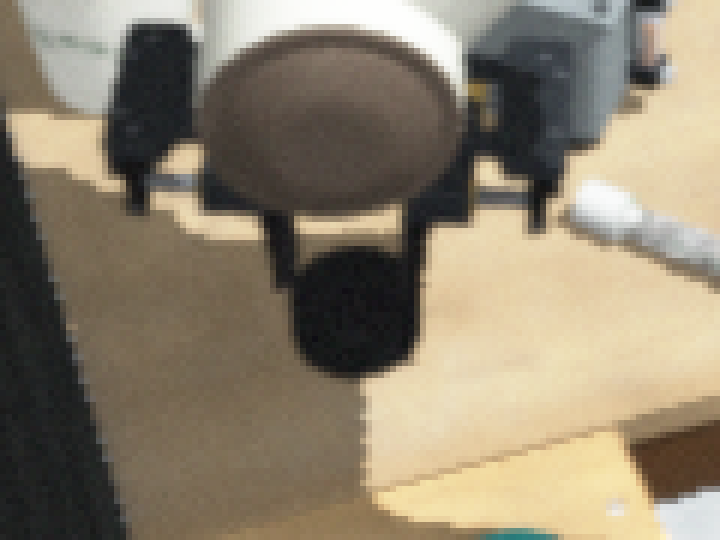

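View pics/side4.png

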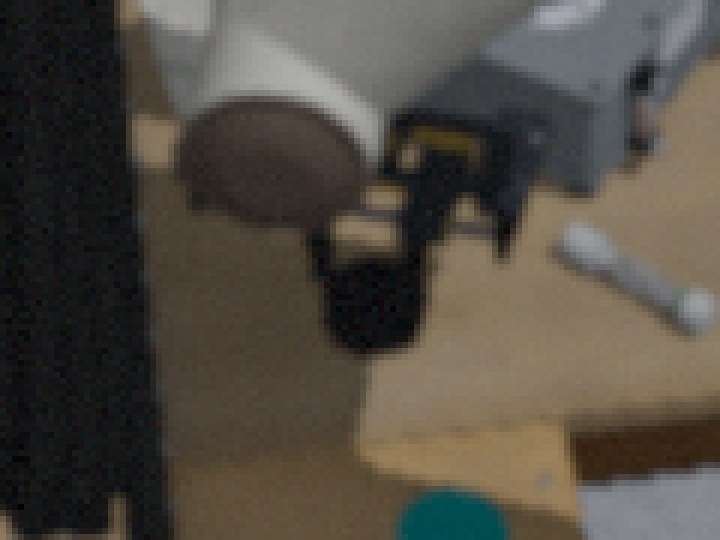

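Run:
```python
from h import *
p=capture("wrist"); cv2.imwrite("pics/w5.png",p["image"])
p=capture("scene"); I=p["image"]; c=[236,266]
cv2.imwrite(f"pics/scene5.png",cv2.resize(I[c[1]-50:c[1]+40,c[0]-60:c[0]+60],None,fx=6,fy=6,interpolation=3))
s=sense();print(s["gripper_width"],s["tcp_pos"],s["wrist_force"])
C=cloud(p);Z=C[...,2]; m=(np.linalg.norm(C[...,:2]-[.577,.145],axis=-1)<.06)&(Z>.015)&(Z<.034)&(p["image"].max(-1)<70)
P=C[m];print(P.mean(0),P.min(0),P.max(0),np.percentile(P[:,2],90))
```

```text
0.414259824150414 [0.57772362 0.13931502 0.02496565] [-0.37334331 -0.29517006  0.41183699]
[0.5731379  0.14509317 0.02677761] [0.54647972 0.11330632 0.01606674] [0.6053478  0.16973195 0.033847  ] 0.030545110360312842
```

View pics/scene5.png

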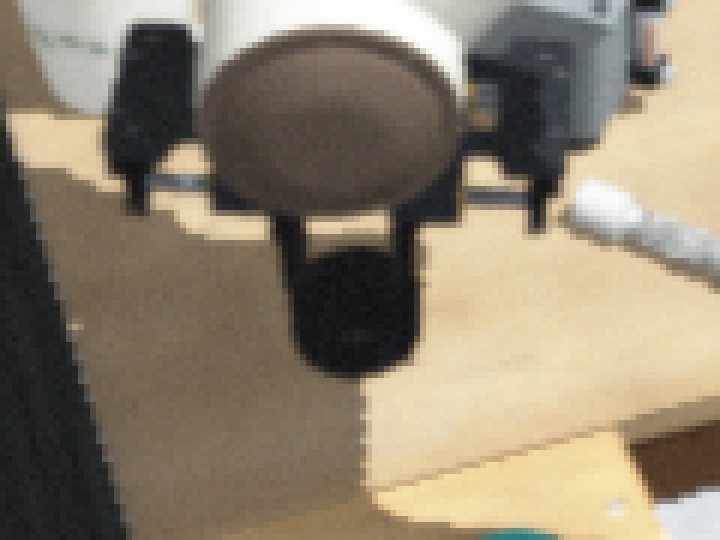

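View pics/w5.png

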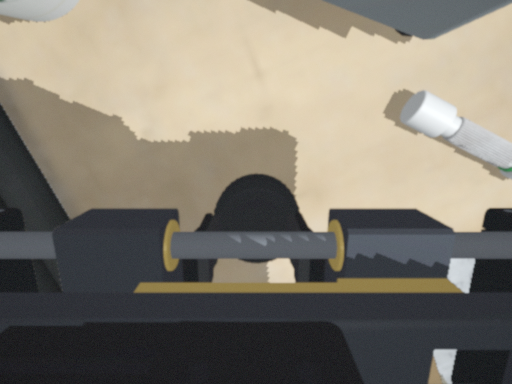

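Run:
```python
from h import *
p=capture("wrist"); C=cloud(p); s=sense(); print(s["gripper_width"],p["eye"])
R=s["ee_rot"]; R=np.array(R); t=np.array(s["tcp_pos"])
L=(C-t)@R   # tool frame x fwd, y jaw, z
for r in (180,200,215,225,262,270,278):
    print(r,[tuple((L[r,c]*1000).round().astype(int)) for c in (195,205,225,255,285,305,315)], "worldz",[int(C[r,c,2]*1000) for c in (195,205,225,255,285,305,315)])
```

```text
0.41062463693258555 [0.60317707 0.07998106 0.19752608]
180 [(np.int64(26), np.int64(-44), np.int64(-23)), (np.int64(27), np.int64(-37), np.int64(-23)), (np.int64(26), np.int64(-22), np.int64(-23)), (np.int64(4), np.int64(-1), np.int64(-28)), (np.int64(26), np.int64(21), np.int64(-23)), (np.int64(26), np.int64(35), np.int64(-23)), (np.int64(25), np.int64(42), np.int64(-23))] worldz [0, -1, 0, 21, 0, -1, 0]
200 [(np.int64(26), np.int64(-45), np.int64(-8)), (np.int64(25), np.int64(-37), np.int64(-8)), (np.int64(0), np.int64(-20), np.int64(-16)), (np.int64(-3), np.int64(-1), np.int64(-16)), (np.int64(-2), np.int64(18), np.int64(-16)), (np.int64(25), np.int64(36), np.int64(-8)), (np.int64(26), np.int64(43), np.int64(-8))] worldz [-1, 0, 25, 27, 26, 0, 0]
215 [(np.int64(26), np.int64(-45), np.int64(4)), (np.int64(25), np.int64(-37), np.int64(3)), (np.int64(-3), np.int64(-20), np.int64(-6)), (np.int64(-2), np.int64(-1), np.int64(-6)), (np.int64(-3), np.int64(18), np.int64(-6)), (np.int64(25), np.int64(36), np.int64(3)), (np.int64(26), np.int64(44), np.int64(3))] worldz [-1, 0, 27, 27, 27, 0
[... 717 characters left out ...]
(np.int64(-73), np.int64(-25), np.int64(-8)), (np.int64(-60), np.int64(-23), np.int64(0)), (np.int64(26), np.int64(-24), np.int64(49)), (np.int64(26), np.int64(-1), np.int64(48)), (np.int64(26), np.int64(23), np.int64(49)), (np.int64(-59), np.int64(21), np.int64(0)), (np.int64(-76), np.int64(22), np.int64(-10))] worldz [97, 84, 0, 0, -1, 84, 101]
278 [(np.int64(-73), np.int64(-25), np.int64(-4)), (np.int64(-60), np.int64(-23), np.int64(3)), (np.int64(26), np.int64(-24), np.int64(55)), (np.int64(26), np.int64(-1), np.int64(55)), (np.int64(25), np.int64(23), np.int64(55)), (np.int64(-59), np.int64(21), np.int64(4)), (np.int64(-78), np.int64(21), np.int64(-7))] worldz [97, 85, 0, 0, 0, 84, 102]
```

Run:
```python
from h import *
p=capture("wrist"); I=p["image"][165:295,170:340]; I=np.clip(I.astype(float)*3,0,255).astype(np.uint8)
C=cloud(p); s=sense(); L=(C-np.array(s["tcp_pos"]))@np.array(s["ee_rot"]); print(s["gripper_width"],s["wrist_force"])
cv2.imwrite("pics/w6.png",cv2.resize(I,None,fx=4.5,fy=4.5,interpolation=0))
X=np.clip((30-L[165:295,170:340,0]*1000)/120*255,0,255).astype(np.uint8)
cv2.imwrite("pics/w6z.png",cv2.resize(cv2.applyColorMap(X,cv2.COLORMAP_JET),None,fx=4.5,fy=4.5,interpolation=0))
for r in range(205,232,3): print(r,[(c,*(int(v*1000) for v in L[r,c])) for c in range(203,216,3)])
```

```text
0.41165501461428383 [0.801248   0.25127797 0.57051398]
205 [(203, 25, -38, -4), (206, 26, -36, -4), (209, 24, -34, -4), (212, 24, -31, -4), (215, 25, -29, -4)]
208 [(203, 25, -38, -2), (206, 24, -36, -2), (209, 24, -34, -2), (212, 25, -32, -2), (215, 6, -27, -8)]
211 [(203, 26, -38, 0), (206, 25, -36, 0), (209, 25, -34, 0), (212, 25, -32, 0), (215, 1, -26, -7)]
214 [(203, 25, -38, 2), (206, 25, -36, 2), (209, -11, -28, -10), (212, -12, -26, -10), (215, -11, -24, -10)]
217 [(203, 25, -39, 4), (206, 26, -37, 5), (209, -17, -27, -10), (212, -18, -25, -10), (215, -14, -24, -9)]
220 [(203, 24, -39, 6), (206, -23, -28, -10), (209, -22, -26, -10), (212, -23, -24, -10), (215, -18, -23, -8)]
223 [(203, 25, -39, 9), (206, -27, -27, -10), (209, -28, -25, -10), (212, -26, -24, -9), (215, -22, -23, -8)]
226 [(203, -32, -28, -10), (206, -33, -26, -10), (209, -31, -25, -10), (212, -28, -24, -8), (215, -28, -22, -9)]
229 [(203, -36, -27, -10), (206, -35, -26, -10), (209, -34, -24, -9), (212, -32, -23, -8), (215, -30, -22, -8)]
```

View pics/w6.png

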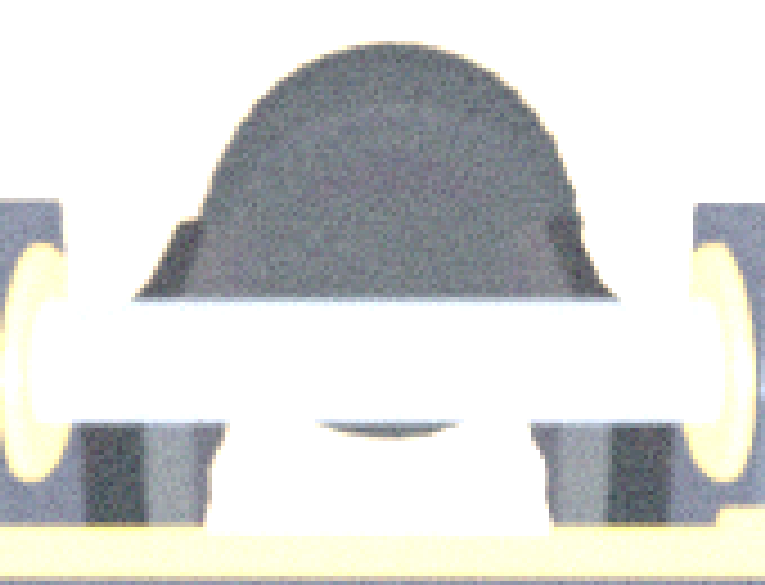

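View pics/w6z.png

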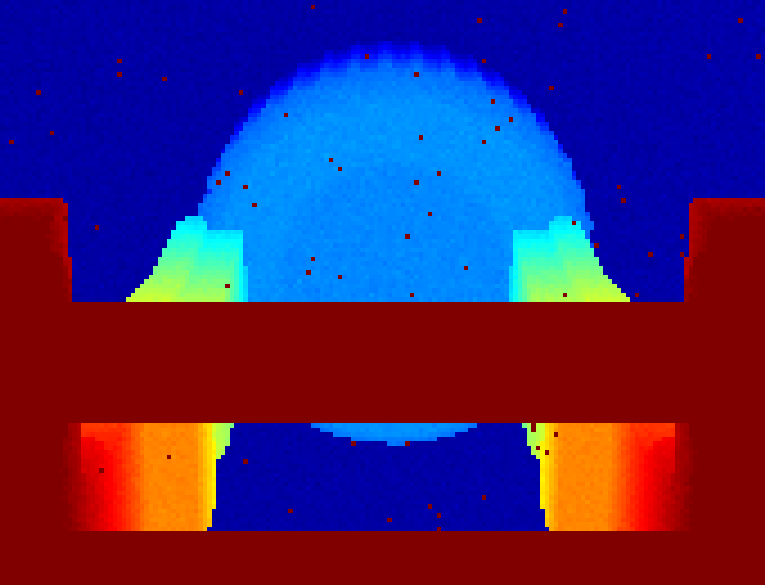

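```bash
python3 -m creep '[[0.7,0,0,0,0],[0.75,0,0,0,0],[0.8,0,0,0,0],[0.8,0,0,0,0],[0.8,0,0,0,0],[0.8,0,0,0,0],[0.8,0,0,0,0],[0.8,0,0,0,0]]'
python3 - <<'E'
from h import *
p=capture("wrist"); I=p["image"][165:295,170:340]; I=np.clip(I.astype(float)*3,0,255).astype(np.uint8)
C=cloud(p); s=sense(); L=(C-np.array(s["tcp_pos"]))@np.array(s["ee_rot"]); print(s["gripper_width"],s["wrist_force"])
cv2.imwrite("pics/w7.png",cv2.resize(I,None,fx=4.5,fy=4.5,interpolation=0))
X=np.clip((30-L[165:295,170:340,0]*1000)/120*255,0,255).astype(np.uint8)
cv2.imwrite("pics/w7z.png",cv2.resize(cv2.applyColorMap(X,cv2.COLORMAP_JET),None,fx=4.5,fy=4.5,interpolation=0))
E
```

```text
time_s: 8.15
tcp_pos: [0.5777, 0.1393, 0.025]
ee_rot: [[0.005, -0.923, -0.385], [0.002, -0.385, 0.923], [-1.0, -0.005, 0.0]]
wrist_force: [-0.2, -0.3, 0.0]
gripper_width: 0.8
0.7981841904133381 [-0.62677524 -0.6035542  -0.4302763 ]
```

View pics/w7z.png

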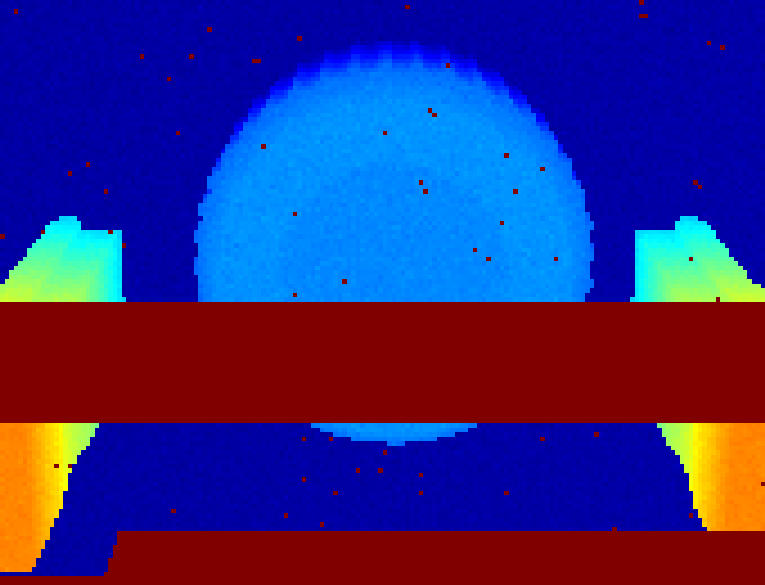

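Run:
```python
from h import *
p=capture("wrist"); C=cloud(p); s=sense(); t=np.array(s["tcp_pos"]);L=(C-t)@np.array(s["ee_rot"])*1000; print(s["gripper_width"])
for r in (218,221,224,227,230):
    row=L[r]; f=[c for c in range(150,360) if -45<row[c,0]<-8]
    l=[c for c in f if c<250]; q=[c for c in f if c>250]
    print(r,max(l),row[max(l)].round(1),min(q),row[min(q)].round(1),"mid",((row[max(l)]+row[min(q)])/2).round(2), "tipfront z",np.median(row[l,2]).round(1),np.median(row[q,2]).round(1))
f=[(r,c) for r in range(205,216) for c in range(150,360) if -45<L[r,c,0]<-7]; print(sorted([(round(float(L[a][0]),1),round(float(L[a][2]),1)) for a in f])[-8:])
m=(L[...,0]>-6)&(L[...,0]<0)&(np.hypot(L[...,1],L[...,2])<40); P=L[m]
# circle fit on boundary of cap top
cs,_=cv2.findContours(m.astype(np.uint8)[165:232,190:330].copy(),cv2.RETR_EXTERNAL,cv2.CHAIN_APPROX_NONE)
c=max(cs,key=len)[:,0]+[190,165]; c=c[(c[:,1]<229)]
B=np.array([ (px2w(p,uv,.0275)-t)@np.array(s["ee_rot"])*1000 for uv in c])[:,1:]
A=np.c_[2*B,np.ones(len(B))]; x=np.linalg.lstsq(A,(B**2).sum(1),rcond=None)[0]; print("cap y,z",x[:2],np.sqrt(x[2]+x[0]**2+x[1]**2))
```

```text
0.799203299240927
218 196 [-12.3 -36.1  -7.8] 311 [-10.4  33.2  -7.1] mid [-11.35  -1.45  -7.42] tipfront z -9.1 -9.1
221 196 [-11.  -36.5  -5.4] 311 [-11.5  33.1  -5.5] mid [-11.26  -1.71  -5.47] tipfront z -8.9 -8.9
224 196 [-11.9 -36.4  -3.8] 311 [-11.7  33.2  -3.7] mid [-11.79  -1.62  -3.74] tipfront z -9.0 -8.7
227 196 [-12.7 -36.3  -2.2] 311 [-13.1  32.9  -2.3] mid [-12.94  -1.7   -2.26] tipfront z -8.7 -8.9
230 196 [-13.2 -36.3  -0.5] 311 [-11.7  33.3   0.2] mid [-12.45  -1.49  -0.14] tipfront z -8.7 -8.8
[(-11.2, -10.5), (-11.1, -10.5), (-10.7, -10.4), (-10.6, -10.3), (-10.3, -10.3), (-10.2, -10.2), (-10.2, -10.2), (-10.0, -10.1)]
cap y,z [ 0.72941838 -0.56752483] 26.53292152826489
```

```bash
cat >> h.py <<'E'
def rel(p,s,zt):
    """finger mid and round-thing centre (top height zt) in tool frame mm, camera coords"""
    C=cloud(p); t=np.array(s["tcp_pos"]);R=np.array(s["ee_rot"]);L=(C-t)@R*1000
    mids=[]
    for r in range(217,231):
        row=L[r]; f=[c for c in range(150,360) if -45<row[c,0]<-8]
        l=[c for c in f if c<250]; q=[c for c in f if c>250]
        if l and q: mids.append((row[max(l),1]+row[min(q),1])/2)
    fz=[L[r,c,2] for r in range(205,217) for c in range(150,360) if -20<L[r,c,0]<-7]
    m=(L[...,0]>-6)&(L[...,0]<0)&(np.hypot(L[...,1],L[...,2])<45); m=m.astype(np.uint8)
    cs,_=cv2.findContours(m[165:232,170:350].copy(),cv2.RETR_EXTERNAL,cv2.CHAIN_APPROX_NONE)
    c=max(cs,key=len)[:,0]+[170,165]; c=c[(c[:,1]<229)]
    B=np.array([(px2w(p,uv,zt)-t)@R*1000 for uv in c])[:,1:]
    A=np.c_[2*B,np.ones(len(B))]; x=np.linalg.lstsq(A,(B**2).sum(1),rcond=None)[0]
    return np.median(mids),np.percentile(fz,5)+9.5,x[:2],np.sqrt(x[2]+x[0]**2+x[1]**2)
E
python3 -m creep '[[0.8,0,0,0,-0.15],[0.8,0,0,0,-0.3],[0.8,0,0,0,-0.45],[0.8,0,0,0,-0.6],[0.8,0,0,0,-0.75],[0.8,0,0,0,-0.9],[0.8,0,0,0,-1.05],[0.8,0,0,0,-1.1]]'
python3 - <<'E'
from h import *
for i in range(3):
    p=capture("wrist"); s=sense(); print(s["time_s"],np.array(s["tcp_pos"]).round(4),np.array(s["ee_rot"])[:2,1].round(3),rel(p,s,.0275))
E
```

```text
time_s: 9.05
tcp_pos: [0.5777, 0.1393, 0.025]
ee_rot: [[0.004, -0.759, 0.651], [-0.003, 0.651, 0.759], [-1.0, -0.005, 0.0]]
wrist_force: [0.7, -0.2, -0.8]
gripper_width: 0.802
9.1 [0.5777 0.1393 0.025 ] [-0.759  0.651] (np.float64(-0.042375891167148794), np.float64(0.1660497975905244), array([ 0.85094734, -1.17674573]), np.float64(26.628161411448804))
9.15 [0.5777 0.1393 0.025 ] [-0.762  0.648] (np.float64(-0.11373411429974212), np.float64(0.05255030742716649), array([ 0.87253439, -1.08111833]), np.float64(26.61143181044039))
9.2 [0.5777 0.1393 0.025 ] [-0.762  0.647] (np.float64(-0.09147108870429932), np.float64(-0.0579165181455199), array([ 0.87921604, -1.18673515]), np.float64(26.527570980108))
```

```bash
python3 -m creep '[[0.85,-1.5,-0.5,0,0],[0.85,-1.5,-0.5,-8,0],[0.85,-1.5,-0.5,-16,0],[0.85,-1.5,-0.5,-24,0],[0.85,-1.5,-0.5,-29,0],[0.85,-1.5,-0.5,-29,0],[0.85,-1.5,-0.5,-29,0],[0.85,-1.5,-0.5,-29,0]]'
python3 - <<'E'
from h import *
p=capture("wrist"); s=sense(); C=cloud(p); L=(C-np.array(s["tcp_pos"]))@np.array(s["ee_rot"]); 
cv2.imwrite("pics/w8.png",cv2.resize(np.clip(p["image"][150:295,150:360].astype(float)*3,0,255).astype(np.uint8),None,fx=3.5,fy=3.5,interpolation=0))
E
```

```text
time_s: 10.0
tcp_pos: [0.5765, 0.1389, -0.0037]
ee_rot: [[0.005, -0.762, 0.647], [-0.003, 0.647, 0.762], [-1.0, -0.006, 0.001]]
wrist_force: [-0.7, -0.3, -0.2]
gripper_width: 0.852
```

View pics/w8.png

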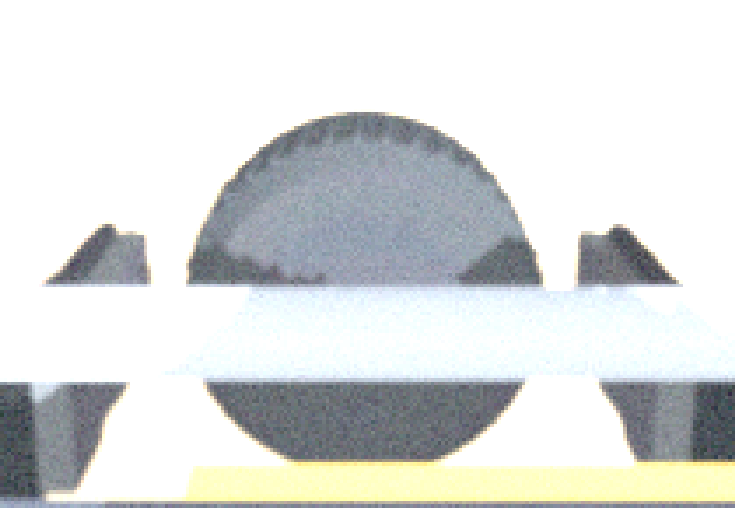

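The close crop shows the ribbed black cap centred between the fingers: cap at 188–541, jaws at 150–579 in the crop. Now I close the gripper.

```bash
python3 -m creep '[[0.7,0,0,0,0],[0.6,0,0,0,0],[0.5,0,0,0,0],[0.4,0,0,0,0],[0.4,0,0,0,0],[0.4,0,0,0,0],[0.4,0,0,0,0],[0.4,0,0,0,0]]'
```

```text
time_s: 10.85
tcp_pos: [0.5766, 0.139, -0.0034]
ee_rot: [[0.005, -0.762, 0.647], [-0.003, 0.647, 0.762], [-1.0, -0.006, 0.001]]
wrist_force: [-0.5, 0.6, 2.6]
gripper_width: 0.672
```

```bash
python3 -m creep '[[0.4,0,0,25,0],[0.4,0,0,65,0],[0.4,0,0,105,0],[0.4,0,-30,140,0],[0.4,5,-75,148,0],[0.4,12,-120,148,0],[0.4,17,-160,148,0],[0.4,19.5,-190,148,0]]'; python3 -m creep '[[0.4,0,0,0,0],[0.4,0,-1,0,0],[0.4,0,-1,0,0],[0.4,0,-1,0,0],[0.4,0,-1,0,0],[0.4,0,-1,0,0],[0.4,0,-1,0,0],[0.4,0,-1,0,0]]'
python3 - <<'E'
from h import *
s=sense();print(s["time_s"],np.array(s["tcp_pos"]).round(4),np.round(s["joints"],1),np.round(s["wrist_force"],2),np.round(s["moment"],3),s["gripper_width"])
for n in("scene","side"):
    p=capture(n); I=p["image"]; c=[260,190] if n=="scene" else [250,186]
    cv2.imwrite(f"pics/{n}9.png",cv2.resize(I[c[1]-50:c[1]+50,c[0]-60:c[0]+60],None,fx=6,fy=6,interpolation=3))
E
```

```text
time_s: 11.65
tcp_pos: [0.5958, -0.0533, 0.1441]
ee_rot: [[0.005, -0.761, 0.648], [-0.003, 0.648, 0.761], [-1.0, -0.005, 0.001]]
wrist_force: [0.6, -0.0, -0.8]
gripper_width: 0.673
time_s: 12.45
tcp_pos: [0.5958, -0.054, 0.1442]
ee_rot: [[0.005, -0.762, 0.648], [-0.003, 0.648, 0.762], [-1.0, -0.005, 0.001]]
wrist_force: [-0.2, 0.9, 0.1]
gripper_width: 0.671
12.45 [ 0.5958 -0.054   0.1442] [ 10.4  22.5  -9.3   0.2 -58.1 -50.9] [-0.16  0.87  0.1 ] [ 0.012  0.036 -0.01 ] 0.6706357434326196
```

View pics/scene9.png

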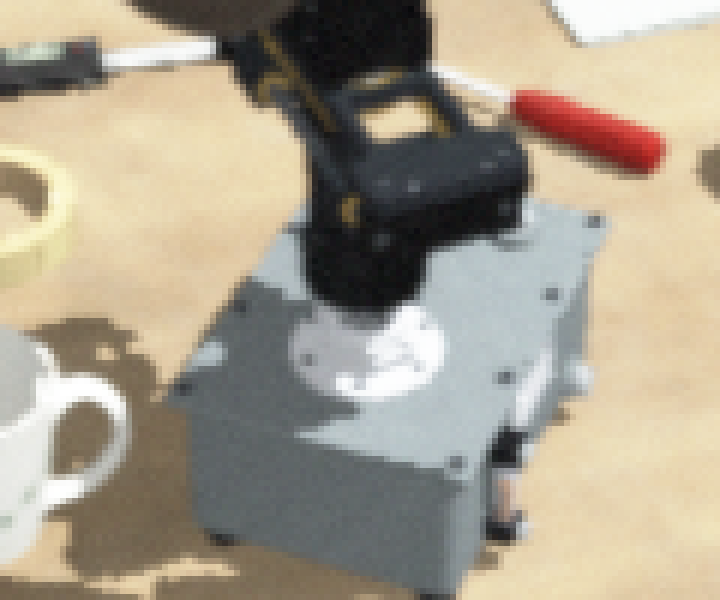

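View pics/side9.png

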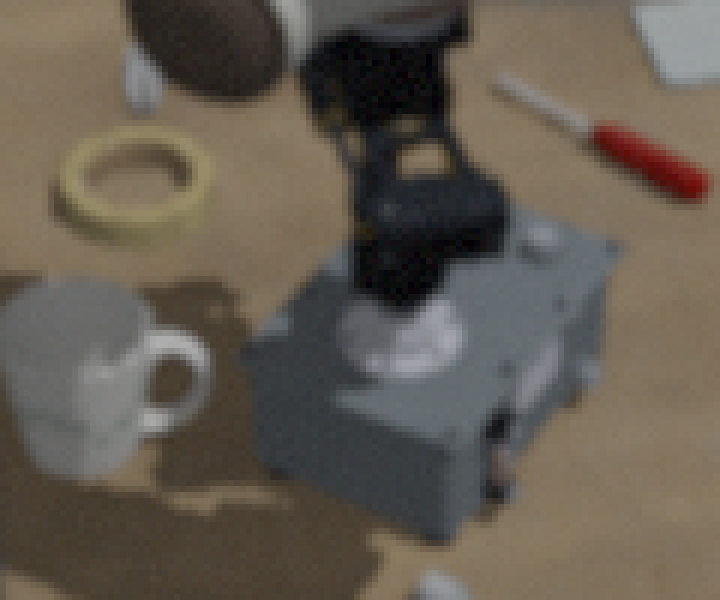

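```bash
python3 -m creep '[[0.4,0.2,-1.8,-3,0],[0.4,0.2,-1.8,-6,0],[0.4,0.2,-1.8,-9,0],[0.4,0.2,-1.8,-12,0],[0.4,0.2,-1.8,-15,0],[0.4,0.2,-1.8,-18,0],[0.4,0.2,-1.8,-19,0],[0.4,0.2,-1.8,-19,0]]'; python3 -m creep '[[0.4,0,0,-1,0],[0.4,0,0,-2,0],[0.4,0,0,-2.5,0],[0.4,0,0,-3,0],[0.4,0,0,-3.5,0],[0.4,0,0,-4,0],[0.4,0,0,-4,0],[0.4,0,0,-4,0]]'
python3 - <<'E'
from h import *
s=sense();print(np.round(s["wrist_force"],2),np.round(s["moment"],3))
E
```

```text
time_s: 13.35
tcp_pos: [0.5959, -0.056, 0.1249]
ee_rot: [[0.004, -0.761, 0.648], [-0.003, 0.648, 0.761], [-1.0, -0.005, 0.0]]
wrist_force: [0.7, -0.3, -1.3]
gripper_width: 0.675
time_s: 14.15
tcp_pos: [0.5959, -0.056, 0.1209]
ee_rot: [[0.004, -0.761, 0.648], [-0.003, 0.648, 0.761], [-1.0, -0.005, 0.001]]
wrist_force: [0.1, -0.9, -0.7]
gripper_width: 0.672
[ 0.09 -0.94 -0.65] [0.022 0.053 0.031]
```

```bash
python3 -m creep '[[0.4,0,0,-0.5,0],[0.4,0,0,-1,0],[0.4,0,0,-1.5,0],[0.4,0,0,-2,0],[0.4,0,0,-2.5,0],[0.4,0,0,-3,0],[0.4,0,0,-3,0],[0.4,0,0,-3,0]]'
python3 - <<'E'
from h import *
s=sense();print(np.round(s["wrist_force"],2),np.round(s["moment"],3))
E
```

```text
time_s: 14.95
tcp_pos: [0.5959, -0.056, 0.1179]
ee_rot: [[0.004, -0.761, 0.648], [-0.003, 0.648, 0.761], [-1.0, -0.005, 0.001]]
wrist_force: [-0.5, 0.0, -0.8]
gripper_width: 0.677
[-0.49  0.   -0.83] [0.017 0.027 0.005]
```

```bash
python3 -m creep '[[0.4,0,0,-0.5,0],[0.4,0,0,-1,0],[0.4,0,0,-1.5,0],[0.4,0,0,-2,0],[0.4,0,0,-2.5,0],[0.4,0,0,-3,0],[0.4,0,0,-3,0],[0.4,0,0,-3,0]]'
python3 - <<'E'
from h import *
s=sense();print(np.array(s["tcp_pos"]).round(5),np.round(s["wrist_force"],2),np.round(s["moment"],3))
E
```

```text
time_s: 15.75
tcp_pos: [0.5959, -0.056, 0.1149]
ee_rot: [[0.004, -0.761, 0.648], [-0.003, 0.648, 0.761], [-1.0, -0.005, 0.001]]
wrist_force: [-0.2, -0.5, 0.3]
gripper_width: 0.674
[ 0.5959  -0.05597  0.11486] [-0.18 -0.52  0.27] [ 0.016  0.032 -0.016]
```

```bash
python3 -m creep '[[0.4,0,0,-0.3,0],[0.4,0,0,-0.6,0],[0.4,0,0,-0.9,0],[0.4,0,0,-1.2,0],[0.4,0,0,-1.5,0],[0.4,0,0,-1.8,0],[0.4,0,0,-1.8,0],[0.4,0,0,-1.8,0]]'
python3 - <<'E'
from h import *
s=sense();print(np.array(s["tcp_pos"]).round(5),np.round(s["wrist_force"],2),np.round(s["moment"],3))
E
```

```text
time_s: 16.55
tcp_pos: [0.5959, -0.056, 0.1131]
ee_rot: [[0.004, -0.761, 0.648], [-0.003, 0.648, 0.761], [-1.0, -0.005, 0.001]]
wrist_force: [0.0, 0.4, -0.6]
gripper_width: 0.675
[ 0.59591 -0.05599  0.11309] [ 0.01  0.39 -0.64] [0.071 0.06  0.008]
```

```bash
python3 -m creep '[[0.4,0,0,-0.3,0],[0.4,0,0,-0.6,0],[0.4,0,0,-0.9,0],[0.4,0,0,-1.2,0],[0.4,0,0,-1.5,0],[0.4,0,0,-1.5,0],[0.4,0,0,-1.5,0],[0.4,0,0,-1.5,0]]'
python3 - <<'E'
from h import *
s=sense();print(np.array(s["tcp_pos"]).round(5),np.round(s["wrist_force"],2),np.round(s["moment"],3))
E
```

```text
time_s: 17.35
tcp_pos: [0.596, -0.056, 0.1123]
ee_rot: [[0.005, -0.762, 0.648], [-0.003, 0.648, 0.762], [-1.0, -0.006, 0.001]]
wrist_force: [-2.0, 0.4, 5.2]
gripper_width: 0.672
[ 0.59601 -0.05598  0.11229] [-2.    0.37  5.23] [ 0.182  0.706 -0.018]
```

```bash
python3 -m creep '[[0.4,0,0,0,0.04],[0.4,0,0,0,0.08],[0.4,0,0,0,0.12],[0.4,0,0,0,0.16],[0.4,0,0,0,0.2],[0.4,0,0,0,0.24],[0.4,0,0,0,0.28],[0.4,0,0,0,0.28]]'
python3 - <<'E'
from h import *
s=sense();print(np.array(s["tcp_pos"]).round(5),np.round(s["wrist_force"],2),np.round(s["moment"],3))
E
```

```text
time_s: 18.15
tcp_pos: [0.5968, -0.0559, 0.113]
ee_rot: [[0.007, -0.911, 0.412], [-0.002, 0.412, 0.911], [-1.0, -0.007, 0.002]]
wrist_force: [-0.9, 0.7, 5.1]
gripper_width: 0.676
[ 0.59685 -0.05591  0.113  ] [-0.9   0.71  5.08] [0.234 0.236 0.008]
```

```bash
python3 -m creep '[[0.4,0,0,0,0.04],[0.4,0,0,0,0.08],[0.4,0,0,0,0.12],[0.4,0,0,0,0.16],[0.4,0,0,0,0.2],[0.4,0,0,0,0.24],[0.4,0,0,0,0.28],[0.4,0,0,0,0.28]]'
python3 - <<'E'
from h import *
s=sense();print(np.array(s["tcp_pos"]).round(5),np.round(s["wrist_force"],2),np.round(s["moment"],3))
E
```

```text
time_s: 18.95
tcp_pos: [0.5964, -0.0559, 0.112]
ee_rot: [[0.006, -0.989, 0.145], [0.001, 0.145, 0.989], [-1.0, -0.006, 0.002]]
wrist_force: [-0.2, 0.8, -0.8]
gripper_width: 0.674
[ 0.59642 -0.05591  0.11204] [-0.19  0.83 -0.78] [-0.     0.07   0.015]
```

```bash
python3 -m creep '[[0.4,0,0,-0.3,0],[0.4,0,0,-0.6,0],[0.4,0,0,-0.9,0],[0.4,0,0,-1.2,0],[0.4,0,0,-1.5,0],[0.4,0,0,-1.8,0],[0.4,0,0,-2.1,0],[0.4,0,0,-2.1,0]]'
python3 - <<'E'
from h import *
s=sense();print(np.array(s["tcp_pos"]).round(5),np.round(s["wrist_force"],2),np.round(s["moment"],3))
E
```

```text
time_s: 19.75
tcp_pos: [0.5965, -0.0559, 0.1101]
ee_rot: [[0.007, -0.989, 0.145], [0.001, 0.145, 0.989], [-1.0, -0.006, 0.002]]
wrist_force: [0.0, 0.7, 0.3]
gripper_width: 0.677
[ 0.59652 -0.05593  0.11006] [0.03 0.68 0.31] [ 0.005  0.083 -0.014]
```

```bash
python3 -m creep '[[0.4,0,0,-0.3,0],[0.4,0,0,-0.6,0],[0.4,0,0,-0.9,0],[0.4,0,0,-1.2,0],[0.4,0,0,-1.5,0],[0.4,0,0,-1.8,0],[0.4,0,0,-2,0],[0.4,0,0,-2,0]]'
python3 - <<'E'
from h import *
s=sense();print(np.array(s["tcp_pos"]).round(5),np.round(s["wrist_force"],2),np.round(s["moment"],3))
E
```

```text
time_s: 20.55
tcp_pos: [0.5961, -0.056, 0.1078]
ee_rot: [[0.006, -0.989, 0.145], [0.001, 0.145, 0.989], [-1.0, -0.005, 0.001]]
wrist_force: [-1.9, -0.2, -1.3]
gripper_width: 0.671
[ 0.59612 -0.05599  0.1078 ] [-1.91 -0.23 -1.26] [-0.067  0.5    0.003]
```

```bash
python3 -m creep '[[0.4,0.2,0,-0.3,0],[0.4,0.2,0,-0.6,0],[0.4,0.2,0,-0.9,0],[0.4,0.2,0,-1.2,0],[0.4,0.2,0,-1.5,0],[0.4,0.2,0,-1.5,0],[0.4,0.2,0,-1.5,0],[0.4,0.2,0,-1.5,0]]'
python3 - <<'E'
from h import *
s=sense();print(np.array(s["tcp_pos"]).round(5),np.round(s["wrist_force"],2),np.round(s["moment"],3))
E
```

```text
time_s: 21.35
tcp_pos: [0.5962, -0.056, 0.1072]
ee_rot: [[0.006, -0.989, 0.145], [0.0, 0.145, 0.989], [-1.0, -0.006, 0.001]]
wrist_force: [-3.4, -0.4, 4.7]
gripper_width: 0.671
[ 0.59622 -0.05603  0.10719] [-3.37 -0.36  4.66] [ 0.151  1.204 -0.059]
```

```bash
python3 -m creep '[[0.4,-0.4,0,0,-0.04],[0.4,-0.4,0,-0.1,-0.08],[0.4,-0.4,0,-0.2,-0.12],[0.4,-0.4,0,-0.3,-0.16],[0.4,-0.4,0,-0.45,-0.2],[0.4,-0.4,0,-0.6,-0.24],[0.4,-0.4,0,-0.75,-0.28],[0.4,-0.4,0,-0.75,-0.28]]'
python3 - <<'E'
from h import *
s=sense();print(np.array(s["tcp_pos"]).round(5),np.round(s["wrist_force"],2),np.round(s["moment"],3),np.round(s["joints"][5],1))
E
```

```text
time_s: 22.15
tcp_pos: [0.5968, -0.0559, 0.1065]
ee_rot: [[0.008, -0.911, 0.413], [-0.001, 0.413, 0.911], [-1.0, -0.008, 0.002]]
wrist_force: [0.4, -0.6, 0.0]
gripper_width: 0.674
[ 0.59682 -0.05588  0.10649] [ 0.36 -0.56  0.01] [ 0.043 -0.045  0.002] -34.7
```

```bash
python3 -m creep '[[0.4,-0.4,0,-0.1,-0.04],[0.4,-0.4,0,-0.3,-0.09],[0.4,-0.4,0,-0.45,-0.14],[0.4,-0.4,0,-0.6,-0.19],[0.4,-0.4,0,-0.8,-0.24],[0.4,-0.4,0,-1,-0.29],[0.4,-0.4,0,-1.1,-0.32],[0.4,-0.4,0,-1.1,-0.32]]'
python3 - <<'E'
from h import *
s=sense();print(np.array(s["tcp_pos"]).round(5),np.round(s["wrist_force"],2),np.round(s["moment"],3),np.round(s["joints"][5],1),s["gripper_width"])
E
```

```text
time_s: 22.95
tcp_pos: [0.597, -0.0558, 0.1054]
ee_rot: [[0.008, -0.735, 0.677], [-0.003, 0.677, 0.736], [-1.0, -0.008, 0.003]]
wrist_force: [-0.3, 0.6, -0.9]
gripper_width: 0.672
[ 0.59697 -0.05581  0.10541] [-0.3   0.59 -0.9 ] [-0.023 -0.051 -0.025] -53.1 0.6718163432127674
```

```bash
python3 -m creep '[[0.4,-0.2,0,-0.1,-0.04],[0.4,-0.2,0,-0.3,-0.09],[0.4,-0.2,0,-0.45,-0.14],[0.4,-0.2,0,-0.6,-0.19],[0.4,-0.2,0,-0.8,-0.24],[0.4,-0.2,0,-1,-0.29],[0.4,-0.2,0,-1.1,-0.32],[0.4,-0.2,0,-1.1,-0.32]]'
python3 - <<'E'
from h import *
s=sense();print(np.array(s["tcp_pos"]).round(5),np.round(s["wrist_force"],2),np.round(s["moment"],3),np.round(s["joints"][5],1),s["gripper_width"])
E
```

```text
time_s: 23.75
tcp_pos: [0.5969, -0.056, 0.1043]
ee_rot: [[0.007, -0.486, 0.874], [-0.006, 0.874, 0.486], [-1.0, -0.009, 0.003]]
wrist_force: [-0.5, -0.9, -1.2]
gripper_width: 0.675
[ 0.59687 -0.05596  0.10425] [-0.51 -0.94 -1.2 ] [-0.293  0.05  -0.032] -71.6 0.6749478318812782
```

```bash
python3 -m creep '[[0.4,0,0,-0.1,-0.03],[0.4,0,0,-0.2,-0.06],[0.4,0,0,-0.3,-0.1],[0.4,0,0,-0.4,-0.13],[0.4,0,0,-0.5,-0.17],[0.4,0,0,-0.6,-0.2],[0.4,0,0,-0.7,-0.23],[0.4,0,0,-0.7,-0.23]]'
python3 - <<'E'
from h import *
s=sense();print(np.array(s["tcp_pos"]).round(5),np.round(s["wrist_force"],2),np.round(s["moment"],3),np.round(s["joints"][5],1),s["gripper_width"])
E
```

```text
time_s: 24.55
tcp_pos: [0.5968, -0.056, 0.1036]
ee_rot: [[0.005, -0.274, 0.962], [-0.007, 0.962, 0.274], [-1.0, -0.009, 0.003]]
wrist_force: [-0.4, -0.8, 1.1]
gripper_width: 0.676
[ 0.59682 -0.05601  0.10361] [-0.36 -0.78  1.05] [-0.19   0.178 -0.027] -84.8 0.6756490429368252
```

```bash
python3 -m creep '[[0.4,0,0,-0.05,-0.02],[0.4,0,0,-0.1,-0.04],[0.4,0,0,-0.2,-0.06],[0.4,0,0,-0.3,-0.08],[0.4,0,0,-0.3,-0.1],[0.4,0,0,-0.4,-0.12],[0.4,0,0,-0.4,-0.14],[0.4,0,0,-0.4,-0.14]]'
python3 - <<'E'
from h import *
s=sense();print(np.array(s["tcp_pos"]).round(5),np.round(s["wrist_force"],2),np.round(s["moment"],3),np.round(s["joints"][5],1),s["gripper_width"])
E
```

```text
time_s: 25.35
tcp_pos: [0.5969, -0.0561, 0.1035]
ee_rot: [[0.005, -0.136, 0.991], [-0.008, 0.991, 0.137], [-1.0, -0.009, 0.004]]
wrist_force: [-1.6, -0.4, 4.2]
gripper_width: 0.675
[ 0.59691 -0.05611  0.10354] [-1.58 -0.39  4.22] [-0.318  0.567 -0.   ] -92.9 0.6748660902704381
```

```bash
python3 -m creep '[[0.4,0,0,0,-0.02],[0.4,0,0,0,-0.04],[0.4,0,0,0,-0.06],[0.4,0,0,0,-0.08],[0.4,0,0,0,-0.1],[0.4,0,0,0,-0.1],[0.4,0,0,0,-0.1],[0.4,0,0,0,-0.1]]'
python3 - <<'E'
from h import *
s=sense();print(np.array(s["tcp_pos"]).round(5),np.round(s["wrist_force"],2),np.round(s["moment"],3),np.round(s["joints"][5],1),s["gripper_width"])
E
```

```text
time_s: 26.15
tcp_pos: [0.5969, -0.0561, 0.1036]
ee_rot: [[0.004, -0.037, 0.999], [-0.009, 0.999, 0.037], [-1.0, -0.009, 0.004]]
wrist_force: [-2.1, -1.1, 3.7]
gripper_width: 0.673
[ 0.59695 -0.05609  0.10358] [-2.12 -1.08  3.72] [-0.291  0.503 -0.019] -98.7 0.673014937541152
```

```bash
python3 -m creep '[[0.4,0,0,0,-0.02],[0.4,0,0,0,-0.04],[0.4,0,0,0,-0.06],[0.4,0,0,0,-0.08],[0.4,0,0,0,-0.08],[0.4,0,0,0,-0.08],[0.4,0,0,0,-0.08],[0.4,0,0,0,-0.08]]'
python3 - <<'E'
from h import *
s=sense();print(np.array(s["tcp_pos"]).round(5),np.round(s["wrist_force"],2),np.round(s["moment"],3),np.round(s["joints"][5],1),s["gripper_width"])
E
```

```text
time_s: 26.95
tcp_pos: [0.5969, -0.0561, 0.1036]
ee_rot: [[0.003, 0.043, 0.999], [-0.009, 0.999, -0.043], [-1.0, -0.009, 0.004]]
wrist_force: [-0.8, -1.2, 3.0]
gripper_width: 0.674
[ 0.59695 -0.05614  0.10358] [-0.77 -1.21  3.01] [-0.529  0.403 -0.003] -103.3 0.6742339309631338
```

```bash
python3 -m creep '[[0.4,0,0,0,-0.02],[0.4,0,0,0,-0.04],[0.4,0,0,0,-0.06],[0.4,0,0,0,-0.08],[0.4,0,0,0,-0.08],[0.4,0,0,0,-0.08],[0.4,0,0,0,-0.08],[0.4,0,0,0,-0.08]]'
python3 - <<'E'
from h import *
s=sense();print(np.array(s["tcp_pos"]).round(5),np.round(s["wrist_force"],2),np.round(s["moment"],3),np.round(s["joints"][5],1),s["gripper_width"])
E
```

```text
time_s: 27.75
tcp_pos: [0.597, -0.0565, 0.1036]
ee_rot: [[0.002, 0.123, 0.992], [-0.01, 0.992, -0.123], [-1.0, -0.009, 0.004]]
wrist_force: [-1.1, -4.3, 2.9]
gripper_width: 0.673
[ 0.59697 -0.0565   0.10356] [-1.09 -4.33  2.86] [-1.498  0.217  0.152] -107.9 0.6729975390718762
```

```bash
python3 -m creep '[[0.4,0,-0.2,0,-0.01],[0.4,0,-0.2,0,-0.02],[0.4,0,-0.2,0,-0.03],[0.4,0,-0.2,0,-0.04],[0.4,0,-0.2,0,-0.04],[0.4,0,-0.2,0,-0.04],[0.4,0,-0.2,0,-0.04],[0.4,0,-0.2,0,-0.04]]'
python3 - <<'E'
from h import *
s=sense();print(np.array(s["tcp_pos"]).round(5),np.round(s["wrist_force"],2),np.round(s["moment"],3),np.round(s["joints"][5],1),s["gripper_width"],np.array(s["ee_rot"])[:2,1].round(4))
E
```

```text
time_s: 28.55
tcp_pos: [0.597, -0.0568, 0.1035]
ee_rot: [[0.002, 0.163, 0.987], [-0.01, 0.987, -0.163], [-1.0, -0.009, 0.004]]
wrist_force: [-1.2, -4.9, 3.4]
gripper_width: 0.674
[ 0.59699 -0.05676  0.10354] [-1.23 -4.86  3.42] [-1.252  0.211  0.382] -110.1 0.6735956283722145 [0.1626 0.9866]
```

```bash
python3 -m creep '[[0.7,0,0,0,0],[0.75,0,0,0,0],[0.8,0,0,0,0],[0.85,0,0,0,0],[0.85,0,0,0,0],[0.85,0,0,0,0],[0.85,0,0,0,0],[0.85,0,0,0,0]]'
python3 - <<'E'
from h import *
p=capture("wrist"); s=sense();print(np.round(s["wrist_force"],2),np.round(s["moment"],3))
cv2.imwrite("pics/w10.png",cv2.resize(np.clip(p["image"][150:295,150:360].astype(float)*3,0,255).astype(np.uint8),None,fx=3.5,fy=3.5,interpolation=0))
C=cloud(p); r=rim(p,[.5965,-.056],.128,.142,.1345,r=.045); print(r)
E
```

```text
time_s: 29.35
tcp_pos: [0.597, -0.0567, 0.1035]
ee_rot: [[0.002, 0.163, 0.987], [-0.01, 0.987, -0.163], [-1.0, -0.009, 0.004]]
wrist_force: [-0.9, -1.2, -0.3]
gripper_width: 0.845
[0.66 0.46 0.33] [-0.081 -0.048  0.02 ]
[(254.30406976744186, 214.15), array([ 0.5814, -0.0518,  0.1345]), (45.151573181152344, 106.23222351074219), np.float64(0.1341)]
```

View pics/w10.png

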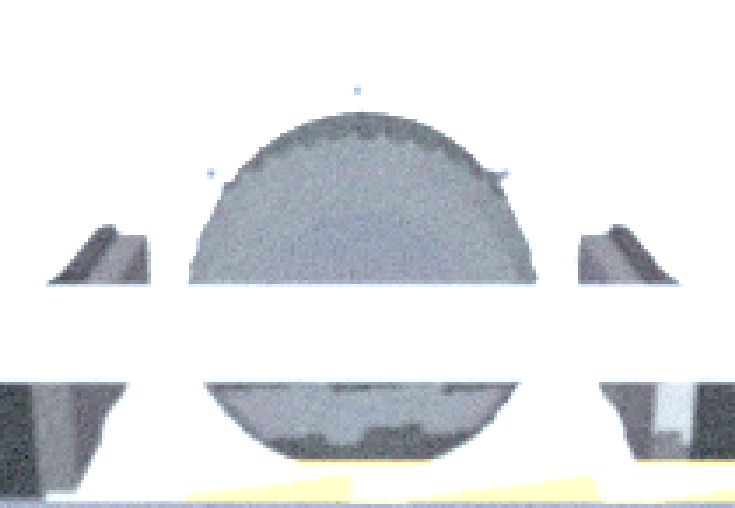

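The jaws are clear of the cap on both sides, with the cap at 190–536 and the jaws at 150/579 in the crop. The wrist force is near zero and the cap's top reads 134.1 mm. Next I lift off and check from above.

```bash
python3 -m creep '[[0.85,0,0,10,0],[0.85,0,0,25,0],[0.85,0,0,45,0],[0.85,0,0,70,0],[0.85,0,0,95,0],[0.85,0,0,120,0],[0.85,0,0,140,0],[0.85,0,0,140,0]]'
python3 - <<'E'
from h import *
p=capture("wrist"); s=sense();C=cloud(p);Z=C[...,2]
m=(np.linalg.norm(C[...,:2]-[.5955,-.056],axis=-1)<.045)&(Z>.125)&(Z<.145)
r=rim(p,[.5955,-.056],.125,.142,.1345,r=.045); print(r)
P=C[m]; k=np.linalg.norm(P[:,:2]-r[1][:2],axis=1)<.024; P=P[k]
co=np.linalg.lstsq(np.c_[P[:,:2]-r[1][:2],np.ones(len(P))],P[:,2],rcond=None)[0]; print("plane slope,z",co,len(P))
v=(abs(Z-.0985)<.004)&(abs(C[...,0]-.6)<.1)&(abs(C[...,1]+.1)<.13); print("cover z",np.median(Z[v]),v.sum())
cv2.imwrite("pics/w11.png",p["image"])
q=capture("scene"); cv2.imwrite("pics/scene11.png",q["image"]); print(s["time_s"],np.round(s["wrist_force"],2))
E
```

```text
time_s: 30.2
tcp_pos: [0.5988, -0.0568, 0.2481]
ee_rot: [[0.01, 0.162, 0.987], [-0.009, 0.987, -0.162], [-1.0, -0.008, 0.012]]
wrist_force: [1.1, 0.8, 0.4]
gripper_width: 0.847
[(255.31489361702128, 180.27957446808512), array([ 0.597 , -0.0539,  0.1345]), (53.57756805419922, 54.018577575683594), np.float64(0.1339)]
plane slope,z [0.00196172 0.00240814 0.13411244] 1647
cover z 0.09770973646572559 17382
30.25 [-0.37 -0.1  -0.36]
```

View pics/w11.png

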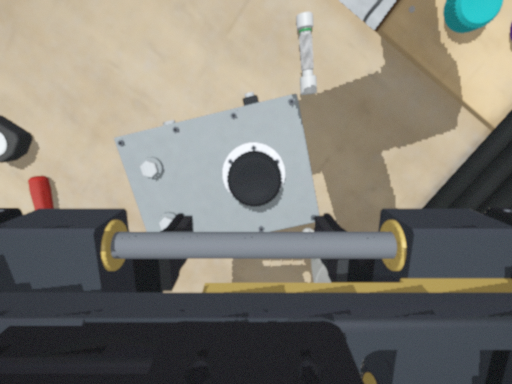

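View pics/scene11.png

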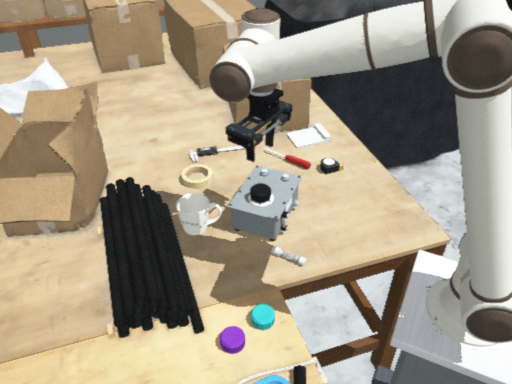

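The cap sits level and centred on the neck, at (254,178) in the wrist picture and (261,192) in the scene. Its top is 36.4 mm above the cover, against 37 nominal. The mug, gauge, tape and screwdriver are where they were.

Run:
```python
from station import *
print(finish_job())
```

```text
the job is handed in; nothing more can be done
None
```

The black cap is on the filler neck, screwed home and hand-tight, and I let go of it. I handed the job in at about 30 s; no verdict was reported.

**What I did**
- **Setting and dropping in:** I set the cap on the neck and turned it anticlockwise. It dropped about 5.7 mm into the thread start within 32°.
- **Running in:** I turned it clockwise for about 91° in all. The moment only rose at about 89°, and I stopped at 0.38 N m, inside the 0.2 to 0.4 N m range.

**Last checks**
- **Height:** the cap's top is 36.4 mm above the cover, against about 37 mm expected when home.
- **Tilt:** about 0.2°.
- **Release:** the wrist force was near zero after I opened the jaws.
- **Other items:** by eye the mug, gauge, tape and screwdriver looked unmoved in the final picture. I did not measure their positions again.

**What failed or disagreed**
- **First grasp:** it closed on air above the cap. The fingertips ended about 11 mm behind the reported TCP instead of 19 mm ahead of it, so I lowered the grip to match and it held.
- **Lateral position:** wrist-camera positions disagreed by 1 to 3 mm between yaws and heights, so I relied on relative measurements.
- **Running torque:** the expected 0.1 N m while running in did not show; the moment stayed near zero until the cap seated.
- **Bearing force:** I could not measure the force on the seat directly. I inferred it from the tightening moment and the height.

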